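# Load the soldering jig in reverse order

### The arm

A 6-joint arm with a two-finger parallel gripper is mounted at the origin on the work surface. World frame = base frame: x ahead of the robot, y to its left, z up, the work surface at z = 0. Lengths are in m, angles in rad, forces in N, time in s.
With the tool pointing down it reaches from about 0.25 to 0.725 m from the base axis. Payload 4 kg.
Tool frame: the origin (TCP) lies between the finger pads; the fingertips stand 11 mm ahead of it and the grasp point (between the pads) lies 8 mm behind it (bot.tip_extent is the distance from the TCP to the fingertips, in m); z points along the fingers, y is the line along which they close (so a half turn about z gives the same grasp; the last joint's range is limited). The gripper opens to 85 mm and grips with 20 to 120 N. Pads are 22 mm wide; open, the fingers measure 114 mm over their backs; the gripper's body (76 mm by 85 mm) begins 54 mm behind the grasp point. The pads swing forward as they close: fully open they stand 13 mm farther back than shut.
Start: joints at [-1.277, 0.241, 0.005, 1.335, 0, 1.571], TCP at [0.145, -0.479, 0.242] pointing down, gripper open.
Joint ranges: [-2.72, 2.72], [-1.05, 1.87], [-1.09, 1.28], [-1.99, 2.15], [-1.42, 1.44], [-3.14, 3.14]. Speed limits (rad/s): [2.79, 2.79, 3.14, 3.14, 3.14, 3.14].

### API

Orientations are given as a unit quaternion [x, y, z, w].
In Python, from workcell import bot gives the robot as it stands. The module is installed in compiled form; this text tells all that it offers.
- The arm moves only by the tool drive_tool, never from a script. Its argument "rows" is a list of rows, each an object of numbers: "dx", "dy", "dz": the shift along the tool's x, y, z in units of 50 mm (1.0 is 50 mm); "wx", "wy", "wz": the turn, a rotation vector about the tool's x, y, z in units of 5 degrees (1.0 is 5 degrees); "hand": the finger opening in mm, from 0 to 85.4. A call has 1 to 20 rows; each row is the pose to reach, as a shift and turn from the pose commanded when the call began, along the tool's axes at that moment; what a row does not reach only later rows make up. A row lasts 1/10 s, in which the tool goes at most 50 mm and 8.59 degrees, less where a joint would pass 70% of its speed; a pose out of reach is approached as far as the arm can. A call with a gripper value outside its range is refused whole. The fingers move at their own pace and stop on an object; the grip force is fixed at half the most. Time passes only in rows, so rows that repeat a pose let the fingers close. It gives the time, the measured TCP pose, the force, the opening and the grip force at its end, in the units of the state.
- bot.get_obs(): the state, without advancing time (a new reading comes with each control period).
- bot.camera(name): name is "scene" or "top"; returns the picture (384x512x3 uint8, red, green, blue); there is no depth.
- bot.get_calibration(name): a dict with "vfov" (degrees; the focal length in pixels is half the picture's height over the tangent of half this angle, whatever the lens; pixels are square), "cx", "cy" (the principal point, pixels), "origin" and "rotation" of the camera in the world. Camera axes: x right, y up, looking along -z (the intrinsics and any distortion apply to the point x, -y, -z); pixel columns grow to the right and rows downward; lengths in m; the calibration is good to about 2 mm. A picture is of the moment at which its call begins. get_calibration takes no time and is no camera call.
- bot.job_done(): hands the job in; it is judged then, once.
Trained networks look in the newest picture that a camera, given by its name, has taken for a name from the list of things; names that differ only in an ending like _2 or _b are one class to them, and where a whole thing is asked for, a point or a joint stands for the part that bears it (a point fixed in the world has none). Each returns a list of dicts, best first, with "score" (0 to 1); they miss things now and then, are a little off and sometimes report something else, mostly with a low value. They report only what shows in the picture. A call takes as long as a camera call. They do not tell look-alikes from the thing itself.
- bot.look_for(camera, thing): "extent" ([centre column, centre row, width, height] in pixels, round what is visible of it).
- bot.outline_of(camera, thing): "region" (384x512 bool, what is visible of it) and "extent" ([centre column, centre row, width, height] in pixels, round what is visible of it).
The state is a dict: "clock": time; "joint_pos": joint angles; "joint_vel": joint speeds; "tau": joint torques, N m; "eef_pos": TCP position; "tool_rot": TCP orientation; "ft_force": force on the tool from outside, world axes, zero at the start; "ft_torque": the same for the moment, N m; "grip_width": finger opening in m; "grasp_force": force on a finger pad.
Only numpy, scipy, OpenCV 4.12 (cv2) and the standard library are available. Lean on these libraries where they do the work, as an engineer would, in place of code of your own. Each camera call takes 0.05 s, during which the arm holds its last target. There are 200 camera calls.

### The job

Move the four circuit boards from the black transport tray to the soldering jig in the reverse order: the board that starts in the lane next to the tray's orange end goes into the nest farthest from the jig's orange end, and so on, until the one that starts farthest from the tray's orange end sits next to the jig's orange end. Set each board down gently, never dropping it, component side up and flat on the floor of its nest, one board to a nest; then let go.

Things in the scene. Friction and masses are not known exactly. Their poses are not given: they have to be found in the camera images.
- board_blue: Loose circuit board, 40 to 85 g: green, 50 x 36 x 3 mm (its x by y), with a blue relay (white stripe on its lid) at its centre: a block 20 mm (x) by 26 mm (y), 28 mm tall, to grip across its 20 mm. Total height 31 mm. Origin: centre of the underside; z up. Starts flat in a tray lane, its axes within 0.12 rad of the tray's.
- board_yellow: Loose circuit board, 40 to 85 g: green, 50 x 36 x 3 mm (its x by y), with a yellow transformer with a dark grey band across its middle at its centre: a block 20 mm (x) by 26 mm (y), 28 mm tall, to grip across its 20 mm. Total height 31 mm. Origin: centre of the underside; z up. Starts flat in a tray lane, its axes within 0.12 rad of the tray's.
- board_red: Loose circuit board, 40 to 85 g: green, 50 x 36 x 3 mm (its x by y), with a plain red film capacitor at its centre: a block 20 mm (x) by 26 mm (y), 28 mm tall, to grip across its 20 mm. Total height 31 mm. Origin: centre of the underside; z up. Starts flat in a tray lane, its axes within 0.12 rad of the tray's.
- board_white: Loose circuit board, 40 to 85 g: green, 50 x 36 x 3 mm (its x by y), with a white terminal block with three steel screws at its centre: a block 20 mm (x) by 26 mm (y), 28 mm tall, to grip across its 20 mm. Total height 31 mm. Origin: centre of the underside; z up. Starts flat in a tray lane, its axes within 0.12 rad of the tray's.
- tag_blue: Fixed blue tag plate 16 x 32 x 3 mm on the tray's ledge, in front of the lane where the blue board starts, as a reminder of the first order. Origin: centre of its underside, at x -65.5 mm, z 16 mm in the tray's frame; axes along the tray's.
- tag_yellow: Fixed yellow tag plate 16 x 32 x 3 mm on the tray's ledge, in front of the lane where the yellow board starts, as a reminder of the first order. Origin: centre of its underside, at x -65.5 mm, z 16 mm in the tray's frame; axes along the tray's.
- tag_red: Fixed red tag plate 16 x 32 x 3 mm on the tray's ledge, in front of the lane where the red board starts, as a reminder of the first order. Origin: centre of its underside, at x -65.5 mm, z 16 mm in the tray's frame; axes along the tray's.
- tag_white: Fixed white tag plate 16 x 32 x 3 mm on the tray's ledge, in front of the lane where the white board starts, as a reminder of the first order. Origin: centre of its underside, at x -65.5 mm, z 16 mm in the tray's frame; axes along the tray's.
- tray: Fixed black tray, 131 (x) by 234 (y) by 16 mm high, orange wall at its +y end. Origin: under the lanes' middle, on the table; z up. Four lanes along x, side by side, centred at x 0, y -84, -28, 28, 84 mm, each 100 (x) by 52 mm (y), floor 4 mm above the table, walls between 16 mm high. Tag ledge along its -x side, toward the robot. Left or right of the robot's centre line.
- jig: Fixed grey and aluminium jig, 96 (x) by 246 (y) by 19 mm high, orange block at its +y end. Origin: underside, at the nest row's middle, on the table; z up. Four nests centred at x 0, y -84, -28, 28, 84 mm: pockets 62 (x) by 48 mm (y), 5 mm deep, floor 14 mm above the table; boards lie with x along jig x, either way round. Across the centre line from the tray.
Things that resemble listed ones, but are neither listed nor needed, are in the scene too. What is shaped like the board_red but pink is not meant. Leave any pink look-alike of the board_blue alone.

How it is judged:
At the end, for the whole second after the job is handed in: Each of the four boards lies in the nest mirrored from its starting lane (lane at tray y goes to nest at jig y' = -y; the colour tags still show the lanes), its origin within 11 mm of the nest's centre in jig x and y and within 2.5 mm of the nest floor's height, tilted less than 0.07 rad, at rest (((y of tag_blue in the frame of tray between -0.104 and -0.064 m and y of board_blue in the frame of jig between 0.073 and 0.095 m) or (y of tag_blue in the frame of tray between -0.048 and -0.008 m and y of board_blue in the frame of jig between 0.017 and 0.039 m) or (y of tag_blue in the frame of tray between 0.008 and 0.048 m and y of board_blue in the frame of jig between -0.039 and -0.017 m) or (y of tag_blue in the frame of tray between 0.064 and 0.104 m and y of board_blue in the frame of jig between -0.095 and -0.073 m)) and x of board_blue in the frame of jig between -0.011 and 0.011 m and z of board_blue in the frame of jig between 0.0115 and 0.0165 m and angle between each of board_blue, board_yellow, board_red, board_white's own z axis and vertical below 0.07 rad and linear speed of each of board_blue, board_yellow, board_red, board_white below 0.02 m/s and angular speed of each of board_blue, board_yellow, board_red, board_white below 0.2 rad/s and ((y of tag_yellow in the frame of tray between -0.104 and -0.064 m and y of board_yellow in the frame of jig between 0.073 and 0.095 m) or (y of tag_yellow in the frame of tray between -0.048 and -0.008 m and y of board_yellow in the frame of jig between 0.017 and 0.039 m) or (y of tag_yellow in the frame of tray between 0.008 and 0.048 m and y of board_yellow in the frame of jig between -0.039 and -0.017 m) or (y of tag_yellow in the frame of tray between 0.064 and 0.104 m and y of board_yellow in the frame of jig between -0.095 and -0.073 m)) and x of board_yellow in the frame of jig between -0.011 and 0.011 m and z of board_yellow in the frame of jig between 0.0115 and 0.0165 m and ((y of tag_red in the frame of tray between -0.104 and -0.064 m and y of board_red in the frame of jig between 0.073 and 0.095 m) or (y of tag_red in the frame of tray between -0.048 and -0.008 m and y of board_red in the frame of jig between 0.017 and 0.039 m) or (y of tag_red in the frame of tray between 0.008 and 0.048 m and y of board_red in the frame of jig between -0.039 and -0.017 m) or (y of tag_red in the frame of tray between 0.064 and 0.104 m and y of board_red in the frame of jig between -0.095 and -0.073 m)) and x of board_red in the frame of jig between -0.011 and 0.011 m and z of board_red in the frame of jig between 0.0115 and 0.0165 m and ((y of tag_white in the frame of tray between -0.104 and -0.064 m and y of board_white in the frame of jig between 0.073 and 0.095 m) or (y of tag_white in the frame of tray between -0.048 and -0.008 m and y of board_white in the frame of jig between 0.017 and 0.039 m) or (y of tag_white in the frame of tray between 0.008 and 0.048 m and y of board_white in the frame of jig between -0.039 and -0.017 m) or (y of tag_white in the frame of tray between 0.064 and 0.104 m and y of board_white in the frame of jig between -0.095 and -0.073 m)) and x of board_white in the frame of jig between -0.011 and 0.011 m and z of board_white in the frame of jig between 0.0115 and 0.0165 m); the robot touches nothing.
It fails at once if the blue board is dropped (moves faster than 0.7 m/s while less than 30 mm above the jig's underside level) (z of board_blue in the frame of jig below 0.03 m and linear speed of board_blue above 0.7 m/s).
It fails at once if the yellow board is dropped (moves faster than 0.7 m/s while less than 30 mm above the jig's underside level) (z of board_yellow in the frame of jig below 0.03 m and linear speed of board_yellow above 0.7 m/s).
It fails at once if the red board is dropped (moves faster than 0.7 m/s while less than 30 mm above the jig's underside level) (z of board_red in the frame of jig below 0.03 m and linear speed of board_red above 0.7 m/s).
It fails at once if the white board is dropped (moves faster than 0.7 m/s while less than 30 mm above the jig's underside level) (z of board_white in the frame of jig below 0.03 m and linear speed of board_white above 0.7 m/s).
It also fails if it takes over 96 s, if anything falls off the work surface, if the arm or the gripper's body presses on something with over 40 N, if the wrist force passes 120 N, or if a joint passes its speed limit or range.

## Working session

There is one attempt and no reset: what is moved stays moved. The work goes in short steps, Python scripts to look and compute and a tool call to move; the robot and the scene stay as the last step left them, time stands still between calls to the robot, and variables do not carry over. Pictures are saved under pics/ and viewed, at most 14 in all, crops included, and the job is handed in when it is done.

Besides the shell and the picture viewer there is one more tool, called after ">>>" as name([rows], argument=value, ...), one row to a line, values as JSON. drive_tool: Moves the arm, as the interface text tells. Its arguments: {"type":"object","properties":{"rows":{"type":"array","items":{"type":"object","properties":{"dx":{"type":"number"},"dy":{"type":"number"},"dz":{"type":"number"},"wx":{"type":"number"},"wy":{"type":"number"},"wz":{"type":"number"},"hand":{"type":"number"}}}}},"required":["rows"]}

```bash
mkdir -p pics; python3 - <<'E'
from workcell import bot
import cv2,json
for c in("top","scene"):
    im=bot.camera(c); cv2.imwrite(f"pics/{c}0.png",im[:,:,::-1])
    k=bot.get_calibration(c); print(c,k)
    for n in["board_blue","board_yellow","board_red","board_white","tray","jig","tag_blue","tag_yellow","tag_red","tag_white"]:
        print(n,[(round(d["score"],2),[round(float(v),1) for v in d["extent"]]) for d in bot.look_for(c,n)[:3]])
o=bot.get_obs();print({k:o[k] for k in("clock","eef_pos","tool_rot","grip_width")})
E
```

```text
top {'vfov': 55.8274208145738, 'cx': 257.5550150626569, 'cy': 192.43999515916963, 'origin': array([ 0.32746092, -0.04097029,  0.8666497 ]), 'rotation': array([ 0.06101656, -0.07520012, -0.69503579,  0.71242345])}
board_blue [(0.7, [335.8, 189.2, 17.5, 17.7]), (0.54, [324.8, 256.9, 20.5, 19.6]), (0.28, [308.8, 190.6, 15.8, 15.7])]
board_yellow [(0.8, [287.6, 188.2, 14.9, 16.6]), (0.71, [355.4, 189.6, 17.9, 20.1])]
board_red [(0.75, [372.0, 147.5, 18.7, 22.2]), (0.61, [354.0, 188.2, 20.2, 19.7]), (0.51, [395.8, 211.4, 23.3, 17.4])]
board_white [(0.73, [309.8, 189.3, 17.6, 20.3])]
tray [(0.75, [321.2, 193.0, 97.5, 58.4])]
jig [(0.65, [151.8, 175.4, 108.3, 59.0])]
tag_blue [(0.62, [332.7, 215.7, 12.0, 8.6]), (0.22, [290.3, 190.6, 12.8, 20.7])]
tag_yellow []
tag_red [(0.58, [357.0, 216.4, 12.7, 9.8]), (0.29, [335.4, 216.6, 15.6, 7.7])]
tag_white [(0.68, [312.0, 214.9, 15.4, 7.2]), (0.54, [285.3, 213.9, 14.0, 8.2])]
scene {'vfov': 56.78832232311677, 'cx': 253.46387553725765, 'cy': 195.6947448585508, 'origin': array([ 0.94995822, -0.64177135,  0.53992563]), 'rotation': array([0.44722708, 0.16268216, 0.28004991, 0.83372328])}
board_blue [(0.75, [172.5, 218.5, 26.6, 21.8]), (0.7, [215.6, 249.8, 30.2, 21.1]), (0.31, [216.2, 245.7, 113.9, 84.9])]
board_yellow [(0.59, [245.4, 226.6, 20.6, 21.5])]
board_red [(0.89, [142.1, 285.3, 32.1, 23.6]), (0.64, [195.1, 264.1, 24.3, 21.8])]
board_white [(0.78, [230.6, 235.1, 22.3, 16.9])]
tray [(0.77, [215.9, 247.6, 112.1, 82.6])]
jig [(0.73, [320.2, 174.6, 75.9, 44.2])]
tag_blue [(0.54, [193.8, 236.0, 8.8, 10.4])]
tag_yellow [(0.64, [225.9, 213.9, 16.5, 6.0])]
tag_red [(0.66, [175.1, 248.7, 9.1, 5.8])]
tag_white [(0.54, [211.7, 225.3, 13.0, 9.8])]
{'clock': 1.1, 'eef_pos': array([ 0.14481384, -0.47857224,  0.24230343]), 'tool_rot': array([ 9.89227640e-01,  1.46385371e-01,  1.22843215e-05, -1.10587649e-05]), 'grip_width': 0.08544013201646322}
```

View pics/top0.png

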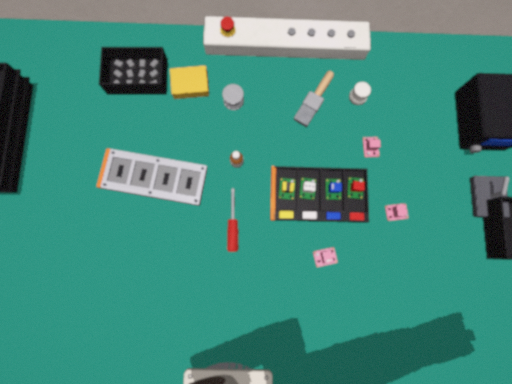

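View pics/scene0.png

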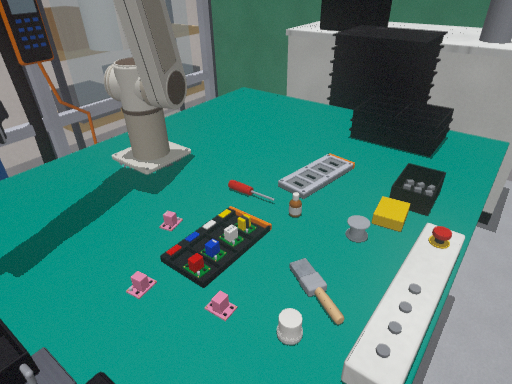

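```bash
cat > h.py <<'E'
from workcell import bot
import cv2,numpy as np
from scipy.spatial.transform import Rotation as R
from scipy.optimize import least_squares
def cam(c):
    k=bot.get_calibration(c); f=192/np.tan(np.radians(k["vfov"]/2))
    return f,k["cx"],k["cy"],np.array(k["origin"]),R.from_quat(k["rotation"]).as_matrix()
def proj(c,P):
    f,cx,cy,o,M=cam(c); q=(np.atleast_2d(P)-o)@M
    return np.c_[cx+f*q[:,0]/-q[:,2],cy+f*q[:,1]/q[:,2]]
def unproj(c,uv,z):
    f,cx,cy,o,M=cam(c); uv=np.atleast_2d(uv).astype(float)
    d=np.c_[(uv[:,0]-cx)/f,-(uv[:,1]-cy)/f,-np.ones(len(uv))]@M.T
    return o+d*((z-o[2])/d[:,2])[:,None]
E
python3 - <<'E'
from h import *
im=cv2.imread("pics/top0.png")
a=cv2.resize(im[140:240,90:220],None,fx=6,fy=6,interpolation=cv2.INTER_CUBIC);cv2.imwrite("pics/jigc.png",a)
a=cv2.resize(im[155:235,260:380],None,fx=6,fy=6,interpolation=cv2.INTER_CUBIC);cv2.imwrite("pics/trayc.png",a)
for n,uv,z in[("y",(287.6,188.2),.02),("w",(309.8,189.3),.02),("b",(335.8,189.2),.02),("r",(354,188.2),.02),("jig",(151.8,175.4),.019),("tray",(321,193),.016)]: print(n,unproj("top",uv,z))
print(proj("top",[[0,0,0]]),proj("scene",[[0,0,0]]))
E
```

```text
y [[ 0.50535382 -0.12774116  0.02      ]]
w [[ 0.50411214 -0.18097136  0.02      ]]
b [[ 0.50605183 -0.2434867   0.02      ]]
r [[ 0.50969505 -0.28743936  0.02      ]]
jig [[0.52796792 0.197458   0.019     ]]
tray [[ 0.49660751 -0.20856166  0.016     ]]
[[226.37889959 416.36366324]] [[151.88092614 155.24784119]]
```

View pics/jigc.png

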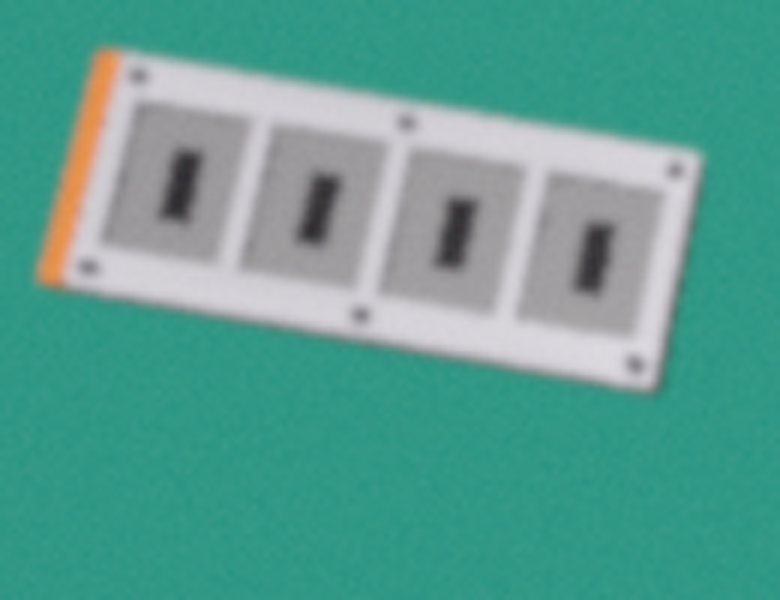

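View pics/trayc.png

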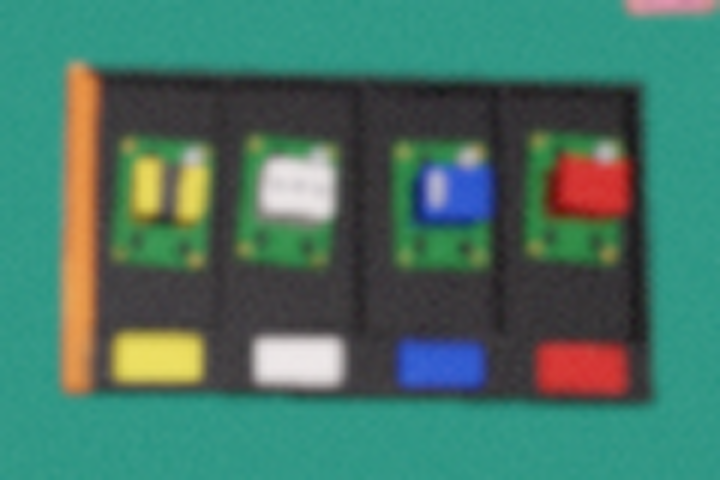

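```bash
python3 - <<'E'
from h import *
def up(pts,o,z): p=(np.array(pts,float)+.5)/6-.5+np.array(o); return unproj("top",p,z)
s=up([(181,186),(318,209),(456,233),(594,258)],(90,140),.014); print(s.round(4),np.linalg.norm(np.diff(s,axis=0),axis=1))
j=up([(137,103),(252,119),(222,262),(102,245),(548,175),(664,190),(636,337),(517,320)],(90,140),.019); print("pockets",j[:4].mean(0),j[4:].mean(0))
t=up([(158,358),(299,361),(442,364),(582,368)],(260,155),.019); print("tags",t.round(4),np.linalg.norm(np.diff(t,axis=0),axis=1))
Q=dict(y=[(122,138),(211,145),(113,262),(203,269)],w=[(248,135),(338,142),(238,258),(328,266)],b=[(396,143),(488,145),(395,267),(487,269)],r=[(530,135),(625,140),(527,258),(619,263)])
for n,q in Q.items():
    p=up(q,(260,155),.007); dx=(p[0]+p[1]-p[2]-p[3])/2; dy=(p[0]+p[2]-p[1]-p[3])/2
    print(n,p.mean(0).round(4),"len",np.linalg.norm(dx),np.linalg.norm(dy),"yaw",np.arctan2(dx[1],dx[0]),np.arctan2(-dy[0],dy[1]))
d=s[0]-s[3];print("jig yaw",np.arctan2(-d[0],d[1])); d=t[0]-t[3];print("tray yaw",np.arctan2(-d[0],d[1]))
# block-top check
for n,q in dict(y=(170,188),w=(299,187),b=(457,193),r=(593,184)).items(): print(n,up([q],(260,155),.033).round(4))
E
```

```text
[[0.5389 0.2764 0.014 ]
 [0.531  0.2211 0.014 ]
 [0.5226 0.1654 0.014 ]
 [0.5139 0.1098 0.014 ]] [0.05586564 0.0562756  0.05628149]
pockets [0.53935801 0.275707   0.019     ] [0.51400576 0.11003932 0.019     ]
tags [[ 0.4427 -0.1243  0.019 ]
 [ 0.4429 -0.1799  0.019 ]
 [ 0.4431 -0.2365  0.019 ]
 [ 0.443  -0.292   0.019 ]] [0.05563174 0.05655729 0.05549146]
y [ 0.5074 -0.1267  0.007 ] len 0.05140676942798518 0.03633472662906507 yaw -0.05990277489271935 -0.05249331597922296
w [ 0.5102 -0.1777  0.007 ] len 0.051415320290253835 0.03662349257109876 yaw -0.08310150719225622 -0.05758179260855511
b [ 0.5095 -0.2402  0.007 ] len 0.051410836278834735 0.03747526794863988 yaw -0.025506112520813817 0.005039353039022306
r [ 0.5139 -0.2948  0.007 ] len 0.051281225350222476 0.0381887948905766 yaw -0.06532051619359987 -0.027159298224401062
jig yaw -0.14890392380959386
tray yaw 0.0018180278430630589
y [[ 0.5081 -0.1271  0.033 ]]
w [[ 0.5099 -0.178   0.033 ]]
b [[ 0.5092 -0.2404  0.033 ]]
r [[ 0.5143 -0.2944  0.033 ]]
```

```bash
cat >> h.py <<'E'
def plan(*wps):
    o=bot.get_obs(); p=o["eef_pos"]; A=R.from_quat(o["tool_rot"])
    print("t",round(o["clock"],2),p.round(4),"w",round(o["grip_width"],4),"F",np.round(o["ft_force"],1),"g",o["grasp_force"])
    for x,y,z,yaw in wps:
        B=R.from_matrix(np.array([[-np.sin(yaw),np.cos(yaw),0],[np.cos(yaw),np.sin(yaw),0],[0,0,-1]]))
        print((A.inv().apply(np.array([x,y,z])-p)/.05).round(3),np.degrees((A.inv()*B).as_rotvec()/5).round(3))
E
python3 -c "
from h import *
plan((.508,-.127,.12,-.056),(.508,-.127,.022,-.056))"
```

```text
t 1.1 [ 0.1448 -0.4786  0.2423] w 0.0854 F [-0.9  0.4  0.5] g 0.0
[ 8.989 -4.626  2.446] [  0.     -0.    -13.991]
[ 8.989 -4.626  4.406] [  0.     -0.    -13.991]
```

>>> drive_tool([
  {"dx": 8.99,"dy": -4.63,"dz": 2.45,"wz": -14,"hand": 50},
  {"dx": 8.99,"dy": -4.63,"dz": 2.45,"wz": -14,"hand": 50},
  {"dx": 8.99,"dy": -4.63,"dz": 2.45,"wz": -14,"hand": 50},
  {"dx": 8.99,"dy": -4.63,"dz": 2.45,"wz": -14,"hand": 50},
  {"dx": 8.99,"dy": -4.63,"dz": 2.45,"wz": -14,"hand": 50},
  {"dx": 8.99,"dy": -4.63,"dz": 2.45,"wz": -14,"hand": 50},
  {"dx": 8.99,"dy": -4.63,"dz": 2.45,"wz": -14,"hand": 50},
  {"dx": 8.99,"dy": -4.63,"dz": 2.45,"wz": -14,"hand": 50},
  {"dx": 8.99,"dy": -4.63,"dz": 2.45,"wz": -14,"hand": 50},
  {"dx": 8.99,"dy": -4.63,"dz": 2.45,"wz": -14,"hand": 50},
  {"dx": 8.99,"dy": -4.63,"dz": 2.45,"wz": -14,"hand": 50},
  {"dx": 8.99,"dy": -4.63,"dz": 2.45,"wz": -14,"hand": 50},
  {"dx": 8.99,"dy": -4.63,"dz": 2.45,"wz": -14,"hand": 50},
  {"dx": 8.99,"dy": -4.63,"dz": 2.45,"wz": -14,"hand": 50},
  {"dx": 8.99,"dy": -4.63,"dz": 2.45,"wz": -14,"hand": 50},
])

```text
invalid input at $.rows[0]: expected keys dx, dy, dz, wx, wy, wz, hand
```

```bash
python3 -c "
from h import *
plan((.508,-.127,.05,-.056),(.508,-.127,.022,-.056))
im=bot.camera('scene')[...,::-1];cv2.imwrite('pics/s1.png',cv2.resize(im[130:330,120:350],None,fx=3,fy=3))"
```

```text
t 1.1 [ 0.1448 -0.4786  0.2423] w 0.0854 F [-0.9  0.4  0.5] g 0.0
[ 8.989 -4.626  3.846] [  0.     -0.    -13.991]
[ 8.989 -4.626  4.406] [  0.     -0.    -13.991]
```

View pics/s1.png

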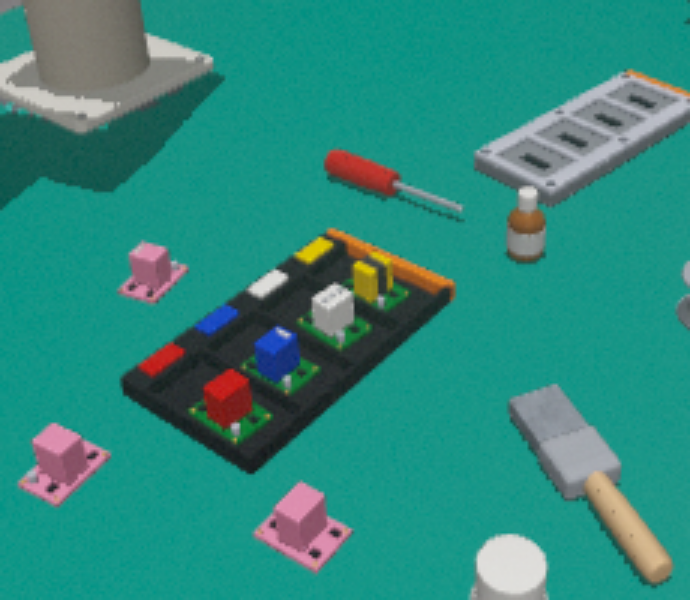

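>>> drive_tool([
  {"dx": 9.0,"dy": -4.57,"dz": 2.45,"wx": 0,"wy": 0,"wz": -14,"hand": 50},
  {"dx": 9.0,"dy": -4.57,"dz": 2.45,"wx": 0,"wy": 0,"wz": -14,"hand": 50},
  {"dx": 9.0,"dy": -4.57,"dz": 2.45,"wx": 0,"wy": 0,"wz": -14,"hand": 50},
  {"dx": 9.0,"dy": -4.57,"dz": 2.45,"wx": 0,"wy": 0,"wz": -14,"hand": 50},
  {"dx": 9.0,"dy": -4.57,"dz": 2.45,"wx": 0,"wy": 0,"wz": -14,"hand": 50},
  {"dx": 9.0,"dy": -4.57,"dz": 2.45,"wx": 0,"wy": 0,"wz": -14,"hand": 50},
  {"dx": 9.0,"dy": -4.57,"dz": 2.45,"wx": 0,"wy": 0,"wz": -14,"hand": 50},
  {"dx": 9.0,"dy": -4.57,"dz": 2.45,"wx": 0,"wy": 0,"wz": -14,"hand": 50},
  {"dx": 9.0,"dy": -4.57,"dz": 2.45,"wx": 0,"wy": 0,"wz": -14,"hand": 50},
  {"dx": 9.0,"dy": -4.57,"dz": 2.45,"wx": 0,"wy": 0,"wz": -14,"hand": 50},
  {"dx": 9.0,"dy": -4.57,"dz": 2.45,"wx": 0,"wy": 0,"wz": -14,"hand": 50},
  {"dx": 9.0,"dy": -4.57,"dz": 2.45,"wx": 0,"wy": 0,"wz": -14,"hand": 50},
  {"dx": 9.0,"dy": -4.57,"dz": 2.45,"wx": 0,"wy": 0,"wz": -14,"hand": 50},
  {"dx": 9.0,"dy": -4.57,"dz": 2.45,"wx": 0,"wy": 0,"wz": -14,"hand": 50},
  {"dx": 9.0,"dy": -4.57,"dz": 2.45,"wx": 0,"wy": 0,"wz": -14,"hand": 50},
  {"dx": 9.0,"dy": -4.57,"dz": 2.45,"wx": 0,"wy": 0,"wz": -14,"hand": 50},
])

```text
clock: 2.75
eef_pos: [0.5089, -0.1305, 0.1203]
tool_rot: [0.727, 0.687, 0.0, 0.0]
ft_force: [0.0, -0.1, 0.7]
grip_width: 0.05
grasp_force: 0.0
```

```bash
python3 -c "
from h import *
plan((.508,-.124,.025,-.056))
im=bot.camera('scene')[...,::-1];cv2.imwrite('pics/s2.png',cv2.resize(im[130:330,120:350],None,fx=3,fy=3))"
```

```text
t 2.75 [ 0.5089 -0.1305  0.1203] w 0.05 F [ 0.  -0.1  0.7] g 0.0
[ 0.13  -0.026  1.906] [ 0.007  0.002 -0.013]
```

View pics/s2.png

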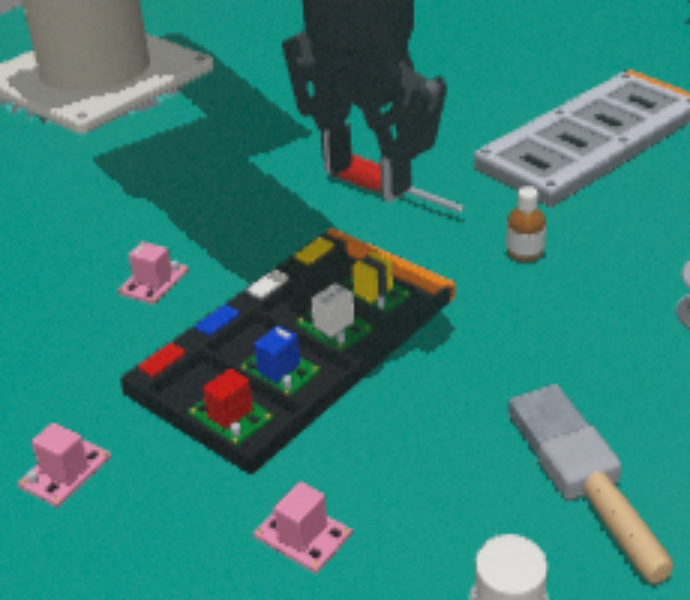

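>>> drive_tool([
  {"dx": 0.13,"dy": -0.03,"dz": 0.6,"wx": 0,"wy": 0,"wz": 0,"hand": 50},
  {"dx": 0.13,"dy": -0.03,"dz": 1.1,"wx": 0,"wy": 0,"wz": 0,"hand": 50},
  {"dx": 0.13,"dy": -0.03,"dz": 1.5,"wx": 0,"wy": 0,"wz": 0,"hand": 50},
  {"dx": 0.13,"dy": -0.03,"dz": 1.8,"wx": 0,"wy": 0,"wz": 0,"hand": 50},
  {"dx": 0.13,"dy": -0.03,"dz": 1.91,"wx": 0,"wy": 0,"wz": 0,"hand": 50},
  {"dx": 0.13,"dy": -0.03,"dz": 1.91,"wx": 0,"wy": 0,"wz": 0,"hand": 50},
])

```text
clock: 3.4
eef_pos: [0.5075, -0.1232, 0.0238]
tool_rot: [0.727, 0.687, -0.0, -0.001]
ft_force: [0.3, -0.4, -0.3]
grip_width: 0.05
grasp_force: 0.0
```

```bash
python3 -c "
from h import *
plan((.508,-.124,.025,-.056))
im=bot.camera('scene')[...,::-1];a=im[180:290,170:290];cv2.imwrite('pics/s3.png',cv2.resize(a,None,fx=5,fy=5))"
```

```text
t 3.4 [ 0.5075 -0.1232  0.0238] w 0.05 F [ 0.3 -0.4 -0.3] g 0.0
[-0.016  0.011 -0.024] [-0.017 -0.003  0.001]
```

View pics/s3.png

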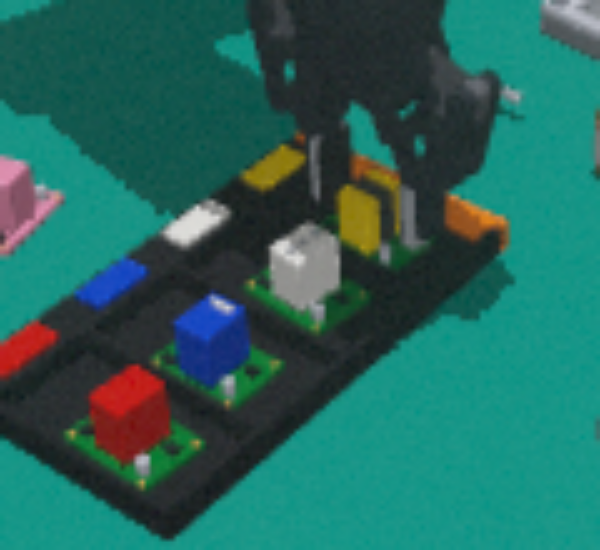

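>>> drive_tool([
  {"dx": 0,"dy": 0,"dz": 0,"wx": 0,"wy": 0,"wz": 0,"hand": 10},
  {"dx": 0,"dy": 0,"dz": 0,"wx": 0,"wy": 0,"wz": 0,"hand": 10},
  {"dx": 0,"dy": 0,"dz": 0,"wx": 0,"wy": 0,"wz": 0,"hand": 10},
  {"dx": 0,"dy": 0,"dz": 0,"wx": 0,"wy": 0,"wz": 0,"hand": 10},
  {"dx": 0,"dy": 0,"dz": 0,"wx": 0,"wy": 0,"wz": 0,"hand": 10},
  {"dx": 0,"dy": 0,"dz": 0,"wx": 0,"wy": 0,"wz": 0,"hand": 10},
  {"dx": 0,"dy": 0,"dz": 0,"wx": 0,"wy": 0,"wz": 0,"hand": 10},
  {"dx": 0,"dy": 0,"dz": 0,"wx": 0,"wy": 0,"wz": 0,"hand": 10},
])

```text
clock: 4.25
eef_pos: [0.5092, -0.1232, 0.0255]
tool_rot: [0.726, 0.687, 0.001, 0.001]
ft_force: [-0.3, -0.3, 5.3]
grip_width: 0.0188
grasp_force: 60.3
```

```bash
python3 -c "
from h import *
plan((.508,-.123,.10,-.056),(.514,.113,.10,-.149),(.514,.113,.045,-.149),(.514,.113,.0345,-.149))"
```

```text
t 4.25 [ 0.5092 -0.1232  0.0255] w 0.0188 F [-0.3 -0.3  5.3] g 60.33713221549988
[ 0.003 -0.022 -1.49 ] [0.028 0.007 0.009]
[ 4.722 -0.162 -1.493] [0.029 0.005 1.074]
[ 4.723 -0.165 -0.393] [0.029 0.005 1.074]
[ 4.723 -0.166 -0.183] [0.029 0.005 1.074]
```

>>> drive_tool([
  {"dx": 0,"dy": 0,"dz": -0.5,"wx": 0,"wy": 0,"wz": 0,"hand": 10},
  {"dx": 0,"dy": 0,"dz": -1.2,"wx": 0,"wy": 0,"wz": 0,"hand": 10},
  {"dx": 0.6,"dy": -0.02,"dz": -1.5,"wx": 0,"wy": 0,"wz": 0.1,"hand": 10},
  {"dx": 1.4,"dy": -0.06,"dz": -1.5,"wx": 0,"wy": 0,"wz": 0.3,"hand": 10},
  {"dx": 2.2,"dy": -0.08,"dz": -1.5,"wx": 0,"wy": 0,"wz": 0.5,"hand": 10},
  {"dx": 3.0,"dy": -0.1,"dz": -1.5,"wx": 0,"wy": 0,"wz": 0.7,"hand": 10},
  {"dx": 3.8,"dy": -0.13,"dz": -1.5,"wx": 0,"wy": 0,"wz": 0.9,"hand": 10},
  {"dx": 4.4,"dy": -0.15,"dz": -1.5,"wx": 0,"wy": 0,"wz": 1.07,"hand": 10},
  {"dx": 4.72,"dy": -0.16,"dz": -1.5,"wx": 0,"wy": 0,"wz": 1.07,"hand": 10},
  {"dx": 4.72,"dy": -0.16,"dz": -1.5,"wx": 0,"wy": 0,"wz": 1.07,"hand": 10},
  {"dx": 4.72,"dy": -0.16,"dz": -1.2,"wx": 0,"wy": 0,"wz": 1.07,"hand": 10},
  {"dx": 4.72,"dy": -0.16,"dz": -0.8,"wx": 0,"wy": 0,"wz": 1.07,"hand": 10},
  {"dx": 4.72,"dy": -0.16,"dz": -0.5,"wx": 0,"wy": 0,"wz": 1.07,"hand": 10},
  {"dx": 4.72,"dy": -0.16,"dz": -0.4,"wx": 0,"wy": 0,"wz": 1.07,"hand": 10},
  {"dx": 4.72,"dy": -0.16,"dz": -0.4,"wx": 0,"wy": 0,"wz": 1.07,"hand": 10},
])

```text
clock: 5.75
eef_pos: [0.5125, 0.1118, 0.0435]
tool_rot: [0.758, 0.652, -0.001, -0.0]
ft_force: [0.2, -0.4, 0.2]
grip_width: 0.019
grasp_force: 59.4
```

```bash
python3 -c "
from h import *
plan((.514,.113,.0355,-.149))
s=bot.camera('scene')[...,::-1][130:230,250:370];t=bot.camera('top')[...,::-1][130:230,90:210]
cv2.imwrite('pics/s4.png',cv2.resize(cv2.vconcat([s,t]) if 0 else cv2.hconcat([s,t]),None,fx=3.3,fy=3.3))"
```

```text
t 5.75 [0.5125 0.1118 0.0435] w 0.019 F [ 0.2 -0.4  0.2] g 59.42731976509094
[0.028 0.026 0.161] [-0.024  0.013 -0.013]
```

View pics/s4.png

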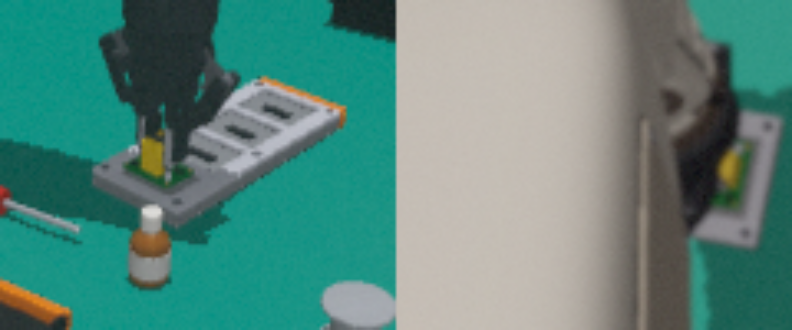

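>>> drive_tool([
  {"dx": 0.03,"dy": 0.03,"dz": 0.06,"wx": 0,"wy": 0,"wz": 0,"hand": 10},
  {"dx": 0.03,"dy": 0.03,"dz": 0.12,"wx": 0,"wy": 0,"wz": 0,"hand": 10},
  {"dx": 0.03,"dy": 0.03,"dz": 0.16,"wx": 0,"wy": 0,"wz": 0,"hand": 10},
  {"dx": 0.03,"dy": 0.03,"dz": 0.17,"wx": 0,"wy": 0,"wz": 0,"hand": 10},
  {"dx": 0.03,"dy": 0.03,"dz": 0.17,"wx": 0,"wy": 0,"wz": 0,"hand": 10},
])

```text
clock: 6.35
eef_pos: [0.5148, 0.1144, 0.0357]
tool_rot: [0.758, 0.653, -0.0, -0.0]
ft_force: [-0.6, -0.2, -0.8]
grip_width: 0.019
grasp_force: 59.6
```

>>> drive_tool([
  {"dx": 0,"dy": 0,"dz": 0.02,"wx": 0,"wy": 0,"wz": 0,"hand": 10},
  {"dx": 0,"dy": 0,"dz": 0.02,"wx": 0,"wy": 0,"wz": 0,"hand": 10},
])

```text
clock: 6.55
eef_pos: [0.515, 0.1144, 0.0355]
tool_rot: [0.758, 0.653, 0.0, 0.0]
ft_force: [-1.5, -0.6, 5.6]
grip_width: 0.019
grasp_force: 60.1
```

```bash
python3 -c "
from h import *
plan((.515,.114,.11,-.149),(.510,-.175,.10,-.07),(.510,-.175,.06,-.07))"
```

```text
t 6.55 [0.515  0.1144 0.0355] w 0.019 F [-1.5 -0.6  5.6] g 60.086549520492554
[-0.008  0.002 -1.489] [ 0.004 -0.002  0.006]
[-5.74   0.759 -1.29 ] [ 0.004 -0.002 -0.9  ]
[-5.74   0.759 -0.49 ] [ 0.004 -0.002 -0.9  ]
```

>>> drive_tool([
  {"dx": 0,"dy": 0,"dz": 0,"wx": 0,"wy": 0,"wz": 0,"hand": 32},
  {"dx": 0,"dy": 0,"dz": 0,"wx": 0,"wy": 0,"wz": 0,"hand": 32},
  {"dx": 0,"dy": 0,"dz": 0,"wx": 0,"wy": 0,"wz": 0,"hand": 32},
  {"dx": 0,"dy": 0,"dz": -0.3,"wx": 0,"wy": 0,"wz": 0,"hand": 32},
  {"dx": 0,"dy": 0,"dz": -0.9,"wx": 0,"wy": 0,"wz": 0,"hand": 50},
  {"dx": 0,"dy": 0,"dz": -1.5,"wx": 0,"wy": 0,"wz": 0,"hand": 50},
  {"dx": -0.7,"dy": 0.1,"dz": -1.5,"wx": 0,"wy": 0,"wz": -0.1,"hand": 50},
  {"dx": -1.6,"dy": 0.2,"dz": -1.5,"wx": 0,"wy": 0,"wz": -0.3,"hand": 50},
  {"dx": -2.5,"dy": 0.33,"dz": -1.5,"wx": 0,"wy": 0,"wz": -0.5,"hand": 50},
  {"dx": -3.4,"dy": 0.45,"dz": -1.5,"wx": 0,"wy": 0,"wz": -0.6,"hand": 50},
  {"dx": -4.3,"dy": 0.57,"dz": -1.5,"wx": 0,"wy": 0,"wz": -0.8,"hand": 50},
  {"dx": -5.2,"dy": 0.69,"dz": -1.5,"wx": 0,"wy": 0,"wz": -0.9,"hand": 50},
  {"dx": -5.74,"dy": 0.76,"dz": -1.4,"wx": 0,"wy": 0,"wz": -0.9,"hand": 50},
  {"dx": -5.74,"dy": 0.76,"dz": -1.2,"wx": 0,"wy": 0,"wz": -0.9,"hand": 50},
  {"dx": -5.74,"dy": 0.76,"dz": -0.8,"wx": 0,"wy": 0,"wz": -0.9,"hand": 50},
  {"dx": -5.74,"dy": 0.76,"dz": -0.5,"wx": 0,"wy": 0,"wz": -0.9,"hand": 50},
  {"dx": -5.74,"dy": 0.76,"dz": -0.5,"wx": 0,"wy": 0,"wz": -0.9,"hand": 50},
  {"dx": -5.74,"dy": 0.76,"dz": -0.5,"wx": 0,"wy": 0,"wz": -0.9,"hand": 50},
])

```text
clock: 8.35
eef_pos: [0.5098, -0.1743, 0.0595]
tool_rot: [0.731, 0.682, -0.0, -0.001]
ft_force: [0.3, -0.3, 0.7]
grip_width: 0.0498
grasp_force: 0.0
```

```bash
python3 -c "
from h import *
plan((.510,-.175,.025,-.07))
s=bot.camera('scene')[...,::-1];t=bot.camera('top')[...,::-1]
a=cv2.resize(t[140:240,90:210],None,fx=4,fy=4);b=cv2.resize(s[190:290,190:280],None,fx=4,fy=4)
cv2.imwrite('pics/s5.png',cv2.hconcat([a[:,:432],b]))"
```

```text
t 8.35 [ 0.5098 -0.1743  0.0595] w 0.0498 F [ 0.3 -0.3  0.7] g 0.0
[-0.014  0.006  0.69 ] [-0.014 -0.006  0.009]
```

View pics/s5.png

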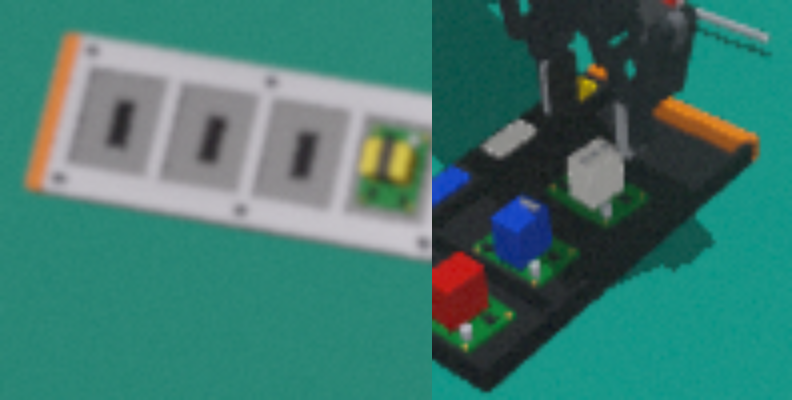

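>>> drive_tool([
  {"dx": -0.01,"dy": 0,"dz": 0.3,"wx": 0,"wy": 0,"wz": 0,"hand": 50},
  {"dx": -0.01,"dy": 0,"dz": 0.6,"wx": 0,"wy": 0,"wz": 0,"hand": 50},
  {"dx": -0.01,"dy": 0,"dz": 0.69,"wx": 0,"wy": 0,"wz": 0,"hand": 50},
  {"dx": -0.01,"dy": 0,"dz": 0.69,"wx": 0,"wy": 0,"wz": 0,"hand": 50},
  {"dx": -0.01,"dy": 0,"dz": 0.69,"wx": 0,"wy": 0,"wz": 0,"hand": 10},
  {"dx": -0.01,"dy": 0,"dz": 0.69,"wx": 0,"wy": 0,"wz": 0,"hand": 10},
  {"dx": -0.01,"dy": 0,"dz": 0.69,"wx": 0,"wy": 0,"wz": 0,"hand": 10},
  {"dx": -0.01,"dy": 0,"dz": 0.69,"wx": 0,"wy": 0,"wz": 0,"hand": 10},
  {"dx": -0.01,"dy": 0,"dz": 0.69,"wx": 0,"wy": 0,"wz": 0,"hand": 10},
  {"dx": -0.01,"dy": 0,"dz": 0.69,"wx": 0,"wy": 0,"wz": 0,"hand": 10},
  {"dx": -0.01,"dy": 0,"dz": 0.69,"wx": 0,"wy": 0,"wz": 0,"hand": 10},
])

```text
clock: 9.55
eef_pos: [0.511, -0.1759, 0.0265]
tool_rot: [0.731, 0.682, 0.001, 0.001]
ft_force: [-0.9, -0.1, 5.5]
grip_width: 0.019
grasp_force: 60.8
```

```bash
python3 -c "
from h import *
plan((.510,-.175,.1,-.07),(.523,.1685,.1,-.149),(.523,.1685,.0445,-.149))"
```

```text
t 9.55 [ 0.511  -0.1759  0.0265] w 0.019 F [-0.9 -0.1  5.5] g 60.809125900268555
[ 0.016 -0.018 -1.47 ] [ 0.028  0.007 -0.001]
[ 6.887 -0.24  -1.475] [0.028 0.006 0.904]
[ 6.888 -0.243 -0.365] [0.028 0.006 0.904]
```

>>> drive_tool([
  {"dx": 0,"dy": 0,"dz": -0.5,"wx": 0,"wy": 0,"wz": 0,"hand": 10},
  {"dx": 0,"dy": 0,"dz": -1.2,"wx": 0,"wy": 0,"wz": 0,"hand": 10},
  {"dx": 0.6,"dy": -0.02,"dz": -1.5,"wx": 0,"wy": 0,"wz": 0.1,"hand": 10},
  {"dx": 1.4,"dy": -0.05,"dz": -1.5,"wx": 0,"wy": 0,"wz": 0.2,"hand": 10},
  {"dx": 2.3,"dy": -0.08,"dz": -1.5,"wx": 0,"wy": 0,"wz": 0.3,"hand": 10},
  {"dx": 3.2,"dy": -0.11,"dz": -1.5,"wx": 0,"wy": 0,"wz": 0.5,"hand": 10},
  {"dx": 4.1,"dy": -0.14,"dz": -1.5,"wx": 0,"wy": 0,"wz": 0.7,"hand": 10},
  {"dx": 5.0,"dy": -0.17,"dz": -1.5,"wx": 0,"wy": 0,"wz": 0.9,"hand": 10},
  {"dx": 5.9,"dy": -0.2,"dz": -1.5,"wx": 0,"wy": 0,"wz": 0.9,"hand": 10},
  {"dx": 6.6,"dy": -0.23,"dz": -1.5,"wx": 0,"wy": 0,"wz": 0.9,"hand": 10},
  {"dx": 6.88,"dy": -0.24,"dz": -1.5,"wx": 0,"wy": 0,"wz": 0.9,"hand": 10},
  {"dx": 6.88,"dy": -0.24,"dz": -1.5,"wx": 0,"wy": 0,"wz": 0.9,"hand": 10},
  {"dx": 6.88,"dy": -0.24,"dz": -1.1,"wx": 0,"wy": 0,"wz": 0.9,"hand": 10},
  {"dx": 6.88,"dy": -0.24,"dz": -0.7,"wx": 0,"wy": 0,"wz": 0.9,"hand": 10},
  {"dx": 6.88,"dy": -0.24,"dz": -0.4,"wx": 0,"wy": 0,"wz": 0.9,"hand": 10},
  {"dx": 6.88,"dy": -0.24,"dz": -0.3,"wx": 0,"wy": 0,"wz": 0.9,"hand": 10},
  {"dx": 6.88,"dy": -0.24,"dz": -0.3,"wx": 0,"wy": 0,"wz": 0.9,"hand": 10},
  {"dx": 6.88,"dy": -0.24,"dz": -0.3,"wx": 0,"wy": 0,"wz": 0.9,"hand": 10},
])

```text
clock: 11.35
eef_pos: [0.5227, 0.1676, 0.0409]
tool_rot: [0.758, 0.652, 0.0, 0.0]
ft_force: [0.7, -0.4, -0.1]
grip_width: 0.0187
grasp_force: 59.9
```

```bash
python3 -c "
from h import *
plan((.523,.1685,.0355,-.149))"
```

```text
t 11.35 [0.5227 0.1676 0.0409] w 0.0187 F [ 0.7 -0.4 -0.1] g 59.93103325366974
[0.019 0.004 0.109] [ 0.008 -0.002 -0.012]
```

Lower gently to contact, then release, lift and go to the blue board.

>>> drive_tool([
  {"dx": 0.02,"dy": 0,"dz": 0.04,"wx": 0,"wy": 0,"wz": 0,"hand": 10},
  {"dx": 0.02,"dy": 0,"dz": 0.07,"wx": 0,"wy": 0,"wz": 0,"hand": 10},
  {"dx": 0.02,"dy": 0,"dz": 0.09,"wx": 0,"wy": 0,"wz": 0,"hand": 10},
  {"dx": 0.02,"dy": 0,"dz": 0.1,"wx": 0,"wy": 0,"wz": 0,"hand": 10},
  {"dx": 0.02,"dy": 0,"dz": 0.1,"wx": 0,"wy": 0,"wz": 0,"hand": 10},
])

```text
clock: 11.85
eef_pos: [0.5226, 0.1695, 0.0365]
tool_rot: [0.758, 0.653, 0.001, 0.0]
ft_force: [-1.6, -0.2, 5.5]
grip_width: 0.0187
grasp_force: 60.8
```

```bash
python3 -c "
from h import *
plan((.510,-.237,.11,-.01),(.510,-.237,.06,-.01),(.5095,-.237,.025,-.01))"
```

```text
t 11.85 [0.5226 0.1695 0.0365] w 0.0187 F [-1.6 -0.2  5.5] g 60.75892925262451
[-8.078  0.954 -1.472] [ 0.014 -0.003 -1.587]
[-8.079  0.953 -0.472] [ 0.014 -0.003 -1.587]
[-8.08   0.942  0.228] [ 0.014 -0.003 -1.587]
```

>>> drive_tool([
  {"dx": 0,"dy": 0,"dz": 0,"wx": 0,"wy": 0,"wz": 0,"hand": 32},
  {"dx": 0,"dy": 0,"dz": 0,"wx": 0,"wy": 0,"wz": 0,"hand": 32},
  {"dx": 0,"dy": 0,"dz": 0,"wx": 0,"wy": 0,"wz": 0,"hand": 32},
  {"dx": 0,"dy": 0,"dz": -0.3,"wx": 0,"wy": 0,"wz": 0,"hand": 32},
  {"dx": 0,"dy": 0,"dz": -0.9,"wx": 0,"wy": 0,"wz": 0,"hand": 50},
  {"dx": 0,"dy": 0,"dz": -1.5,"wx": 0,"wy": 0,"wz": 0,"hand": 50},
  {"dx": -0.7,"dy": 0.1,"dz": -1.5,"wx": 0,"wy": 0,"wz": -0.1,"hand": 50},
  {"dx": -1.6,"dy": 0.2,"dz": -1.5,"wx": 0,"wy": 0,"wz": -0.3,"hand": 50},
  {"dx": -2.5,"dy": 0.3,"dz": -1.5,"wx": 0,"wy": 0,"wz": -0.5,"hand": 50},
  {"dx": -3.4,"dy": 0.4,"dz": -1.5,"wx": 0,"wy": 0,"wz": -0.7,"hand": 50},
  {"dx": -4.3,"dy": 0.5,"dz": -1.5,"wx": 0,"wy": 0,"wz": -0.9,"hand": 50},
  {"dx": -5.2,"dy": 0.61,"dz": -1.5,"wx": 0,"wy": 0,"wz": -1.1,"hand": 50},
  {"dx": -6.1,"dy": 0.72,"dz": -1.5,"wx": 0,"wy": 0,"wz": -1.3,"hand": 50},
  {"dx": -7.0,"dy": 0.83,"dz": -1.5,"wx": 0,"wy": 0,"wz": -1.5,"hand": 50},
  {"dx": -7.8,"dy": 0.92,"dz": -1.5,"wx": 0,"wy": 0,"wz": -1.59,"hand": 50},
  {"dx": -8.08,"dy": 0.95,"dz": -1.4,"wx": 0,"wy": 0,"wz": -1.59,"hand": 50},
  {"dx": -8.08,"dy": 0.95,"dz": -1.0,"wx": 0,"wy": 0,"wz": -1.59,"hand": 50},
  {"dx": -8.08,"dy": 0.95,"dz": -0.6,"wx": 0,"wy": 0,"wz": -1.59,"hand": 50},
  {"dx": -8.08,"dy": 0.95,"dz": -0.5,"wx": 0,"wy": 0,"wz": -1.59,"hand": 50},
  {"dx": -8.08,"dy": 0.95,"dz": -0.5,"wx": 0,"wy": 0,"wz": -1.59,"hand": 50},
])

```text
clock: 13.85
eef_pos: [0.5085, -0.2362, 0.0591]
tool_rot: [0.71, 0.704, -0.0, -0.001]
ft_force: [-0.5, 0.3, -0.5]
grip_width: 0.0501
grasp_force: 0.0
```

```bash
python3 -c "
from h import *
plan((.5095,-.237,.025,-.01))
s=bot.camera('scene')[...,::-1];t=bot.camera('top')[...,::-1]
a=cv2.resize(t[150:220,130:220],None,fx=4,fy=4);b=cv2.resize(s[210:280,170:270],None,fx=4,fy=4)
cv2.imwrite('pics/s6.png',cv2.hconcat([a,b]))"
```

```text
t 13.85 [ 0.5085 -0.2362  0.0591] w 0.0501 F [-0.5  0.3 -0.5] g 0.0
[-0.016  0.021  0.683] [-0.031 -0.016  0.009]
```

View pics/s6.png

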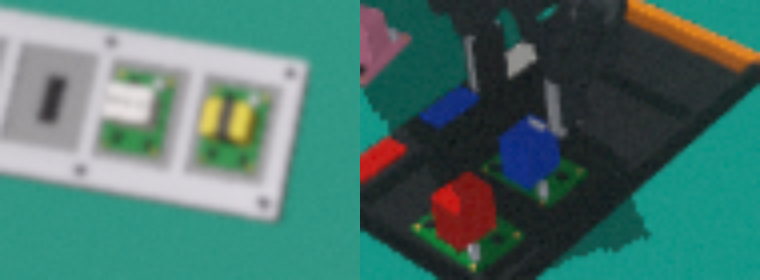

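>>> drive_tool([
  {"dx": -0.01,"dy": 0.01,"dz": 0.3,"wx": 0,"wy": 0,"wz": 0,"hand": 50},
  {"dx": -0.01,"dy": 0.01,"dz": 0.6,"wx": 0,"wy": 0,"wz": 0,"hand": 50},
  {"dx": -0.01,"dy": 0.01,"dz": 0.69,"wx": 0,"wy": 0,"wz": 0,"hand": 50},
  {"dx": -0.01,"dy": 0.01,"dz": 0.69,"wx": 0,"wy": 0,"wz": 0,"hand": 50},
  {"dx": -0.01,"dy": 0.01,"dz": 0.69,"wx": 0,"wy": 0,"wz": 0,"hand": 10},
  {"dx": -0.01,"dy": 0.01,"dz": 0.69,"wx": 0,"wy": 0,"wz": 0,"hand": 10},
  {"dx": -0.01,"dy": 0.01,"dz": 0.69,"wx": 0,"wy": 0,"wz": 0,"hand": 10},
  {"dx": -0.01,"dy": 0.01,"dz": 0.69,"wx": 0,"wy": 0,"wz": 0,"hand": 10},
  {"dx": -0.01,"dy": 0.01,"dz": 0.69,"wx": 0,"wy": 0,"wz": 0,"hand": 10},
  {"dx": -0.01,"dy": 0.01,"dz": 0.69,"wx": 0,"wy": 0,"wz": 0,"hand": 10},
  {"dx": -0.01,"dy": 0.01,"dz": 0.69,"wx": 0,"wy": 0,"wz": 0,"hand": 10},
])

```text
clock: 15.05
eef_pos: [0.5109, -0.2381, 0.0271]
tool_rot: [0.711, 0.704, 0.0, 0.001]
ft_force: [-0.3, 0.5, 6.1]
grip_width: 0.0185
grasp_force: 61.1
```

```bash
python3 -c "
from h import *
plan((.531,.224,.1,-.149),(.531,.224,.0415,-.149))"
```

```text
t 15.05 [ 0.5109 -0.2381  0.0271] w 0.0185 F [-0.3  0.5  6.1] g 61.11078143119812
[ 9.244  0.315 -1.467] [0.027 0.009 1.595]
[ 9.245  0.312 -0.297] [0.027 0.009 1.595]
```

>>> drive_tool([
  {"dx": 0,"dy": 0,"dz": -0.5,"wx": 0,"wy": 0,"wz": 0,"hand": 10},
  {"dx": 0,"dy": 0,"dz": -1.2,"wx": 0,"wy": 0,"wz": 0,"hand": 10},
  {"dx": 0.6,"dy": 0.02,"dz": -1.5,"wx": 0,"wy": 0,"wz": 0.1,"hand": 10},
  {"dx": 1.4,"dy": 0.05,"dz": -1.5,"wx": 0,"wy": 0,"wz": 0.2,"hand": 10},
  {"dx": 2.3,"dy": 0.08,"dz": -1.5,"wx": 0,"wy": 0,"wz": 0.4,"hand": 10},
  {"dx": 3.2,"dy": 0.11,"dz": -1.5,"wx": 0,"wy": 0,"wz": 0.6,"hand": 10},
  {"dx": 4.1,"dy": 0.14,"dz": -1.5,"wx": 0,"wy": 0,"wz": 0.8,"hand": 10},
  {"dx": 5.0,"dy": 0.17,"dz": -1.5,"wx": 0,"wy": 0,"wz": 1.0,"hand": 10},
  {"dx": 5.9,"dy": 0.2,"dz": -1.5,"wx": 0,"wy": 0,"wz": 1.2,"hand": 10},
  {"dx": 6.8,"dy": 0.23,"dz": -1.5,"wx": 0,"wy": 0,"wz": 1.4,"hand": 10},
  {"dx": 7.7,"dy": 0.26,"dz": -1.5,"wx": 0,"wy": 0,"wz": 1.6,"hand": 10},
  {"dx": 8.5,"dy": 0.29,"dz": -1.5,"wx": 0,"wy": 0,"wz": 1.6,"hand": 10},
  {"dx": 9.0,"dy": 0.31,"dz": -1.5,"wx": 0,"wy": 0,"wz": 1.6,"hand": 10},
  {"dx": 9.24,"dy": 0.32,"dz": -1.5,"wx": 0,"wy": 0,"wz": 1.6,"hand": 10},
  {"dx": 9.24,"dy": 0.32,"dz": -1.4,"wx": 0,"wy": 0,"wz": 1.6,"hand": 10},
  {"dx": 9.24,"dy": 0.32,"dz": -1.0,"wx": 0,"wy": 0,"wz": 1.6,"hand": 10},
  {"dx": 9.24,"dy": 0.32,"dz": -0.6,"wx": 0,"wy": 0,"wz": 1.6,"hand": 10},
  {"dx": 9.24,"dy": 0.32,"dz": -0.35,"wx": 0,"wy": 0,"wz": 1.6,"hand": 10},
  {"dx": 9.24,"dy": 0.32,"dz": -0.3,"wx": 0,"wy": 0,"wz": 1.6,"hand": 10},
  {"dx": 9.24,"dy": 0.32,"dz": -0.3,"wx": 0,"wy": 0,"wz": 1.6,"hand": 10},
])

```text
clock: 17.05
eef_pos: [0.5303, 0.2231, 0.0404]
tool_rot: [0.758, 0.652, -0.001, -0.0]
ft_force: [-0.2, -0.0, -1.1]
grip_width: 0.019
grasp_force: 60.2
```

```bash
python3 -c "
from h import *
plan((.531,.224,.0355,-.149))"
```

```text
t 17.05 [0.5303 0.2231 0.0404] w 0.019 F [-0.2 -0.  -1.1] g 60.19055128097534
[0.021 0.01  0.099] [-0.011  0.009 -0.021]
```

>>> drive_tool([
  {"dx": 0.02,"dy": 0.01,"dz": 0.04,"wx": 0,"wy": 0,"wz": 0,"hand": 10},
  {"dx": 0.02,"dy": 0.01,"dz": 0.07,"wx": 0,"wy": 0,"wz": 0,"hand": 10},
  {"dx": 0.02,"dy": 0.01,"dz": 0.09,"wx": 0,"wy": 0,"wz": 0,"hand": 10},
  {"dx": 0.02,"dy": 0.01,"dz": 0.1,"wx": 0,"wy": 0,"wz": 0,"hand": 10},
  {"dx": 0.02,"dy": 0.01,"dz": 0.1,"wx": 0,"wy": 0,"wz": 0,"hand": 10},
])

```text
clock: 17.55
eef_pos: [0.5317, 0.2253, 0.0371]
tool_rot: [0.758, 0.652, 0.001, 0.0]
ft_force: [-1.4, -1.3, 4.7]
grip_width: 0.0189
grasp_force: 61.0
```

```bash
python3 -c "
from h import *
plan((.514,-.2915,.11,-.045),(.514,-.2915,.06,-.045))"
```

```text
t 17.55 [0.5317 0.2253 0.0371] w 0.0189 F [-1.4 -1.3  4.7] g 60.99301099777222
[-10.273   1.19   -1.464] [ 0.02  -0.008 -1.196]
[-10.273   1.188  -0.464] [ 0.02  -0.008 -1.196]
```

>>> drive_tool([
  {"dx": 0,"dy": 0,"dz": 0,"wx": 0,"wy": 0,"wz": 0,"hand": 32},
  {"dx": 0,"dy": 0,"dz": 0,"wx": 0,"wy": 0,"wz": 0,"hand": 32},
  {"dx": 0,"dy": 0,"dz": 0,"wx": 0,"wy": 0,"wz": 0,"hand": 32},
  {"dx": 0,"dy": 0,"dz": -0.3,"wx": 0,"wy": 0,"wz": 0,"hand": 32},
  {"dx": 0,"dy": 0,"dz": -0.9,"wx": 0,"wy": 0,"wz": 0,"hand": 50},
  {"dx": 0,"dy": 0,"dz": -1.5,"wx": 0,"wy": 0,"wz": 0,"hand": 50},
  {"dx": -0.7,"dy": 0.1,"dz": -1.5,"wx": 0,"wy": 0,"wz": -0.1,"hand": 50},
  {"dx": -1.6,"dy": 0.2,"dz": -1.5,"wx": 0,"wy": 0,"wz": -0.2,"hand": 50},
  {"dx": -2.5,"dy": 0.3,"dz": -1.5,"wx": 0,"wy": 0,"wz": -0.3,"hand": 50},
  {"dx": -3.4,"dy": 0.4,"dz": -1.5,"wx": 0,"wy": 0,"wz": -0.4,"hand": 50},
  {"dx": -4.3,"dy": 0.5,"dz": -1.5,"wx": 0,"wy": 0,"wz": -0.5,"hand": 50},
  {"dx": -5.2,"dy": 0.6,"dz": -1.5,"wx": 0,"wy": 0,"wz": -0.6,"hand": 50},
  {"dx": -6.1,"dy": 0.7,"dz": -1.5,"wx": 0,"wy": 0,"wz": -0.7,"hand": 50},
  {"dx": -7.0,"dy": 0.81,"dz": -1.5,"wx": 0,"wy": 0,"wz": -0.8,"hand": 50},
  {"dx": -7.9,"dy": 0.92,"dz": -1.5,"wx": 0,"wy": 0,"wz": -0.9,"hand": 50},
  {"dx": -8.8,"dy": 1.02,"dz": -1.5,"wx": 0,"wy": 0,"wz": -1.0,"hand": 50},
  {"dx": -9.6,"dy": 1.1,"dz": -1.5,"wx": 0,"wy": 0,"wz": -1.1,"hand": 50},
  {"dx": -10.27,"dy": 1.19,"dz": -1.5,"wx": 0,"wy": 0,"wz": -1.2,"hand": 50},
  {"dx": -10.27,"dy": 1.19,"dz": -1.3,"wx": 0,"wy": 0,"wz": -1.2,"hand": 50},
  {"dx": -10.27,"dy": 1.19,"dz": -1.3,"wx": 0,"wy": 0,"wz": -1.2,"hand": 50},
])

```text
clock: 19.55
eef_pos: [0.5121, -0.2916, 0.0989]
tool_rot: [0.723, 0.69, -0.0, -0.002]
ft_force: [-0.5, 0.8, -1.2]
grip_width: 0.0502
grasp_force: 0.0
```

```bash
python3 -c "
from h import *
plan((.514,-.2915,.06,-.045),(.514,-.2915,.025,-.045))
s=bot.camera('scene')[...,::-1];t=bot.camera('top')[...,::-1]
a=cv2.resize(t[145:215,100:210],None,fx=4,fy=4);b=cv2.resize(s[220:290,155:240],None,fx=4,fy=4)
cv2.imwrite('pics/s7.png',cv2.hconcat([a,b]))"
```

```text
t 19.55 [ 0.5121 -0.2916  0.0989] w 0.0502 F [-0.5  0.8 -1.2] g 0.0
[0.002 0.041 0.778] [-0.034 -0.024 -0.019]
[1.000e-03 4.300e-02 1.478e+00] [-0.034 -0.024 -0.019]
```

View pics/s7.png

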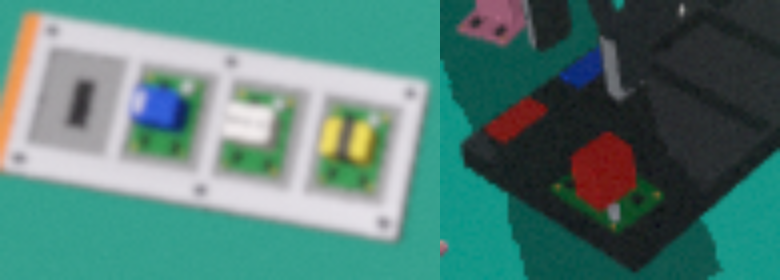

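Blue, white and yellow all sit within their nests; the gripper is over red. Picking red.

>>> drive_tool([
  {"dx": 0,"dy": 0.02,"dz": 0.4,"wx": 0,"wy": 0,"wz": 0,"hand": 50},
  {"dx": 0,"dy": 0.02,"dz": 0.9,"wx": 0,"wy": 0,"wz": 0,"hand": 50},
  {"dx": 0,"dy": 0.02,"dz": 1.3,"wx": 0,"wy": 0,"wz": 0,"hand": 50},
  {"dx": 0,"dy": 0.02,"dz": 1.48,"wx": 0,"wy": 0,"wz": 0,"hand": 50},
  {"dx": 0,"dy": 0.02,"dz": 1.48,"wx": 0,"wy": 0,"wz": 0,"hand": 50},
  {"dx": 0,"dy": 0.02,"dz": 1.48,"wx": 0,"wy": 0,"wz": 0,"hand": 50},
  {"dx": 0,"dy": 0.02,"dz": 1.48,"wx": 0,"wy": 0,"wz": 0,"hand": 10},
  {"dx": 0,"dy": 0.02,"dz": 1.48,"wx": 0,"wy": 0,"wz": 0,"hand": 10},
  {"dx": 0,"dy": 0.02,"dz": 1.48,"wx": 0,"wy": 0,"wz": 0,"hand": 10},
  {"dx": 0,"dy": 0.02,"dz": 1.48,"wx": 0,"wy": 0,"wz": 0,"hand": 10},
  {"dx": 0,"dy": 0.02,"dz": 1.48,"wx": 0,"wy": 0,"wz": 0,"hand": 10},
  {"dx": 0,"dy": 0.02,"dz": 1.48,"wx": 0,"wy": 0,"wz": 0,"hand": 10},
  {"dx": 0,"dy": 0.02,"dz": 1.48,"wx": 0,"wy": 0,"wz": 0,"hand": 10},
])

```text
clock: 20.95
eef_pos: [0.5155, -0.2922, 0.0283]
tool_rot: [0.723, 0.691, 0.0, 0.001]
ft_force: [0.7, -0.5, 6.2]
grip_width: 0.0184
grasp_force: 61.3
```

```bash
python3 -c "
from h import *
plan((.539,.279,.1,-.149),(.539,.279,.0415,-.149))"
```

```text
t 20.95 [ 0.5155 -0.2922  0.0283] w 0.0184 F [ 0.7 -0.5  6.2] g 61.331706047058105
[11.433 -0.039 -1.447] [0.03  0.012 1.193]
[11.434 -0.042 -0.277] [0.03  0.012 1.193]
```

>>> drive_tool([
  {"dx": 0,"dy": 0,"dz": -0.5,"wx": 0,"wy": 0,"wz": 0,"hand": 10},
  {"dx": 0,"dy": 0,"dz": -1.2,"wx": 0,"wy": 0,"wz": 0,"hand": 10},
  {"dx": 0.6,"dy": 0,"dz": -1.5,"wx": 0,"wy": 0,"wz": 0.1,"hand": 10},
  {"dx": 1.4,"dy": 0,"dz": -1.5,"wx": 0,"wy": 0,"wz": 0.2,"hand": 10},
  {"dx": 2.3,"dy": 0,"dz": -1.5,"wx": 0,"wy": 0,"wz": 0.3,"hand": 10},
  {"dx": 3.2,"dy": -0.01,"dz": -1.5,"wx": 0,"wy": 0,"wz": 0.4,"hand": 10},
  {"dx": 4.1,"dy": -0.01,"dz": -1.5,"wx": 0,"wy": 0,"wz": 0.5,"hand": 10},
  {"dx": 5.0,"dy": -0.02,"dz": -1.5,"wx": 0,"wy": 0,"wz": 0.6,"hand": 10},
  {"dx": 5.9,"dy": -0.02,"dz": -1.5,"wx": 0,"wy": 0,"wz": 0.7,"hand": 10},
  {"dx": 6.8,"dy": -0.02,"dz": -1.5,"wx": 0,"wy": 0,"wz": 0.8,"hand": 10},
  {"dx": 7.7,"dy": -0.03,"dz": -1.5,"wx": 0,"wy": 0,"wz": 0.9,"hand": 10},
  {"dx": 8.6,"dy": -0.03,"dz": -1.5,"wx": 0,"wy": 0,"wz": 1.0,"hand": 10},
  {"dx": 9.5,"dy": -0.03,"dz": -1.5,"wx": 0,"wy": 0,"wz": 1.1,"hand": 10},
  {"dx": 10.4,"dy": -0.04,"dz": -1.5,"wx": 0,"wy": 0,"wz": 1.19,"hand": 10},
  {"dx": 11.1,"dy": -0.04,"dz": -1.5,"wx": 0,"wy": 0,"wz": 1.19,"hand": 10},
  {"dx": 11.43,"dy": -0.04,"dz": -1.5,"wx": 0,"wy": 0,"wz": 1.19,"hand": 10},
  {"dx": 11.43,"dy": -0.04,"dz": -1.4,"wx": 0,"wy": 0,"wz": 1.19,"hand": 10},
  {"dx": 11.43,"dy": -0.04,"dz": -1.0,"wx": 0,"wy": 0,"wz": 1.19,"hand": 10},
  {"dx": 11.43,"dy": -0.04,"dz": -0.6,"wx": 0,"wy": 0,"wz": 1.19,"hand": 10},
  {"dx": 11.43,"dy": -0.04,"dz": -0.5,"wx": 0,"wy": 0,"wz": 1.19,"hand": 10},
])

```text
clock: 22.95
eef_pos: [0.5361, 0.2763, 0.0489]
tool_rot: [0.758, 0.652, -0.003, -0.0]
ft_force: [-0.6, -0.2, -0.8]
grip_width: 0.0185
grasp_force: 60.5
```

```bash
python3 -c "
from h import *
plan((.539,.279,.0415,-.149),(.539,.279,.0365,-.149))"
```

```text
t 22.95 [0.5361 0.2763 0.0489] w 0.0185 F [-0.6 -0.2 -0.8] g 60.48206090927124
[0.062 0.05  0.147] [-0.055  0.049 -0.02 ]
[0.062 0.051 0.247] [-0.055  0.049 -0.02 ]
```

>>> drive_tool([
  {"dx": 0,"dy": 0,"dz": 0.1,"wx": 0,"wy": 0,"wz": 0,"hand": 10},
  {"dx": 0,"dy": 0,"dz": 0.18,"wx": 0,"wy": 0,"wz": 0,"hand": 10},
  {"dx": 0,"dy": 0,"dz": 0.18,"wx": 0,"wy": 0,"wz": 0,"hand": 10},
  {"dx": 0,"dy": 0,"dz": 0.18,"wx": 0,"wy": 0,"wz": 0,"hand": 10},
])

```text
clock: 23.35
eef_pos: [0.5386, 0.2794, 0.0435]
tool_rot: [0.758, 0.653, 0.001, 0.0]
ft_force: [-0.5, 0.1, -1.0]
grip_width: 0.0185
grasp_force: 60.5
```

```bash
python3 -c "
from h import *
plan((.539,.279,.0365,-.149))"
```

```text
t 23.35 [0.5386 0.2794 0.0435] w 0.0185 F [-0.5  0.1 -1. ] g 60.509923696517944
[-0.006  0.009  0.14 ] [ 0.011 -0.007  0.001]
```

>>> drive_tool([
  {"dx": 0,"dy": 0,"dz": 0.05,"wx": 0,"wy": 0,"wz": 0,"hand": 10},
  {"dx": 0,"dy": 0,"dz": 0.09,"wx": 0,"wy": 0,"wz": 0,"hand": 10},
  {"dx": 0,"dy": 0,"dz": 0.12,"wx": 0,"wy": 0,"wz": 0,"hand": 10},
  {"dx": 0,"dy": 0,"dz": 0.12,"wx": 0,"wy": 0,"wz": 0,"hand": 10},
  {"dx": 0,"dy": 0,"dz": 0.12,"wx": 0,"wy": 0,"wz": 0,"hand": 10},
])

```text
clock: 23.85
eef_pos: [0.5383, 0.2796, 0.0383]
tool_rot: [0.758, 0.653, 0.001, 0.0]
ft_force: [-3.0, -1.4, 6.9]
grip_width: 0.0187
grasp_force: 61.5
```

Contact made (6.9 N). Release, lift and back off toward the robot.

>>> drive_tool([
  {"dx": 0,"dy": 0,"dz": 0,"wx": 0,"wy": 0,"wz": 0,"hand": 32},
  {"dx": 0,"dy": 0,"dz": 0,"wx": 0,"wy": 0,"wz": 0,"hand": 32},
  {"dx": 0,"dy": 0,"dz": 0,"wx": 0,"wy": 0,"wz": 0,"hand": 32},
  {"dx": 0,"dy": 0,"dz": -0.3,"wx": 0,"wy": 0,"wz": 0,"hand": 32},
  {"dx": 0,"dy": 0,"dz": -0.9,"wx": 0,"wy": 0,"wz": 0,"hand": 32},
  {"dx": 0,"dy": 0,"dz": -1.7,"wx": 0,"wy": 0,"wz": 0,"hand": 32},
  {"dx": -0.5,"dy": 0,"dz": -2.0,"wx": 0,"wy": 0,"wz": 0,"hand": 32},
  {"dx": -1.2,"dy": 0,"dz": -2.0,"wx": 0,"wy": 0,"wz": 0,"hand": 32},
  {"dx": -2.1,"dy": 0,"dz": -2.0,"wx": 0,"wy": 0,"wz": 0,"hand": 32},
  {"dx": -3.0,"dy": 0,"dz": -2.0,"wx": 0,"wy": 0,"wz": 0,"hand": 32},
  {"dx": -3.9,"dy": 0,"dz": -2.0,"wx": 0,"wy": 0,"wz": 0,"hand": 32},
  {"dx": -4.8,"dy": 0,"dz": -2.0,"wx": 0,"wy": 0,"wz": 0,"hand": 32},
  {"dx": -5.7,"dy": 0,"dz": -2.0,"wx": 0,"wy": 0,"wz": 0,"hand": 32},
  {"dx": -6.6,"dy": 0,"dz": -2.0,"wx": 0,"wy": 0,"wz": 0,"hand": 32},
  {"dx": -7.5,"dy": 0,"dz": -2.0,"wx": 0,"wy": 0,"wz": 0,"hand": 32},
  {"dx": -8.0,"dy": 0,"dz": -2.0,"wx": 0,"wy": 0,"wz": 0,"hand": 32},
  {"dx": -8.0,"dy": 0,"dz": -2.0,"wx": 0,"wy": 0,"wz": 0,"hand": 32},
  {"dx": -8.0,"dy": 0,"dz": -2.0,"wx": 0,"wy": 0,"wz": 0,"hand": 32},
])

```text
clock: 25.65
eef_pos: [0.4787, -0.1165, 0.1367]
tool_rot: [0.758, 0.652, 0.0, -0.0]
ft_force: [0.3, -0.5, -0.4]
grip_width: 0.0317
grasp_force: 0.0
```

```bash
python3 -c "
from h import *
t=bot.camera('top')[...,::-1];s=bot.camera('scene')[...,::-1]
a=cv2.resize(t[140:240,90:220],None,fx=6,fy=6,interpolation=cv2.INTER_CUBIC)[:480];
b=cv2.resize(s[145:205,270:360],None,fx=4,fy=4)
cv2.imwrite('pics/f.png',a);cv2.imwrite('pics/fs.png',b);plan()"
```

```text
t 25.75 [ 0.4789 -0.1154  0.1367] w 0.0322 F [-0.1  0.   0.5] g 0.0
```

View pics/f.png

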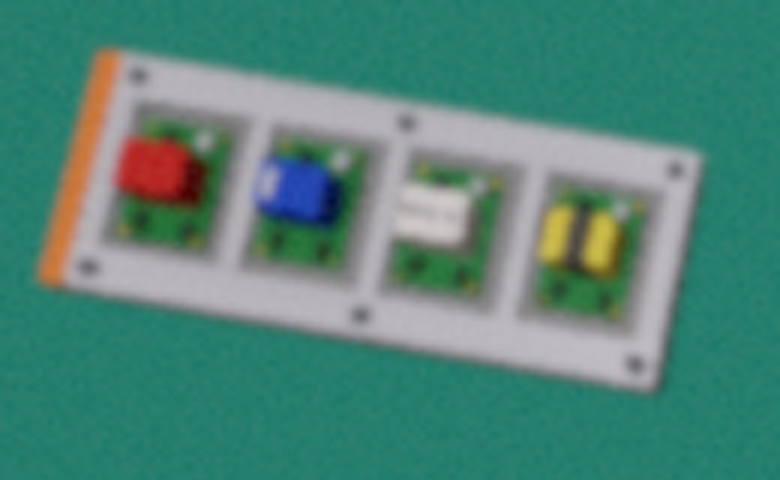

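View pics/fs.png

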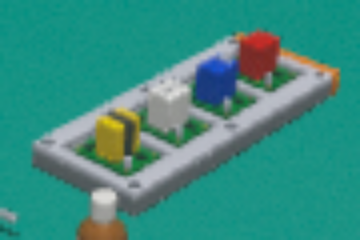

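All four boards lie centred in their nests with clear margins all round: red next to orange, then blue, white and yellow. I am handing the job in.

```bash
python3 -c "
from workcell import bot
print(bot.job_done())"
```

```text
the job is handed in; nothing more can be done
None
```

All four boards are in the jig in reverse order (red next to the orange end, then blue, white, yellow); the last pictures show each flat in its nest, and I handed the job in at about 26 s without being shown a verdict.

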